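# Tip the washing balls from the beaked jug into the detergent drawer

## Robot

A 6-joint arm with a two-finger parallel gripper is mounted at the origin on the work surface. World frame = base frame: x ahead of the robot, y to its left, z up, the work surface at z = 0. Lengths are in mm, angles in rad, forces in N, time in s.
With the tool pointing down it reaches from about 350 to 775 mm from the base axis. Payload 7.3 kg.
Tool frame: the origin (TCP) lies at the very end of the fingers, on their centre line; the grasp point (between the pads) lies 19 mm behind it (bot.grip_point_offset is the distance from the TCP to the grasp point, in mm); z points along the fingers, y is the line along which they close (so a half turn about z gives the same grasp; the last joint's range is limited). The gripper opens to 92 mm and grips with 3 to 60 N. Pads are 19 mm wide; open, the fingers measure 130 mm over their backs; the gripper's body (75 mm by 190 mm) begins 47 mm behind the grasp point.
Start: joints at [-1.375, 0.342, 1.524, -0, 1.275, -0.146], TCP at [175.995, -494.645, 197.041] pointing down, gripper open.
Joint ranges: [-2.53, 2.53], [-0.77, 2.02], [0.04, 2.7], [-1, 4.14], [0.28, 2.66], [-3.11, 3.11]. Speed limits (rad/s): [2.57, 2.57, 3.14, 3.14, 3.14, 3.14].

## Interface

Orientations are given as [roll, pitch, yaw] about the fixed x, y, z axes, in that order (R = Rz(yaw) Ry(pitch) Rx(roll)).
In Python, from plant import bot gives the robot as it stands. The module is installed in compiled form; this text tells all that it offers.
- The arm moves only by the shell command python3 -m jog 'ROWS' [OPENING]. ROWS is JSON, a list of rows, each a list of 6 numbers: the shift along the tool's x, y, z in mm, then the turn, a rotation vector about the tool's x, y, z in rad. In form: [[dx, dy, dz, rx, ry, rz], ...]. A call has 1 to 12 rows; each row shifts and turns the commanded pose from where the row before left it, along the tool's axes as they then stand; what a row does not reach is not made up. A row lasts 1/10 s, in which the tool goes at most 50 mm and 8.59 degrees, less where a joint would pass 70% of its speed; a pose out of reach is approached as far as the arm can. A call with a gripper value outside its range is refused whole. OPENING is the opening in per cent of the stroke, from 0 (shut) to 100 (fully open), set as the call begins (- or left out, the last holds). The fingers move at their own pace and stop on an object; the grip force is fixed at half the most. Time passes only in rows, so rows that do not move let the fingers close. It gives the time, the measured TCP pose, the force, the opening and the grip force at its end, in the units of the state.
- bot.get_obs(): the state, without advancing time (a new reading comes with each control period).
- bot.capture(name): name is "side" or "top"; returns the picture (400x640x3 uint8, red, green, blue); there is no depth.
- bot.camera_model(name): a dict with "fx", "fy", "cx", "cy" (pixels), "dist_coeffs" ([k1, k2, p1, p2, k3] as OpenCV has them; the pictures are not rectified), "position" and "orientation" of the camera in the world. Camera axes: x right, y down, z forward; pixel columns grow to the right and rows downward; lengths in mm; the calibration is good to about 2 mm. A picture is of the moment at which its call begins. camera_model takes no time and is no camera call.
- bot.close_job(): hands the job in; it is judged then, once.
Trained networks look in the newest picture that a camera, given by its name, has taken for a name from the list of things; names that differ only in an ending like _2 or _b are one class to them, and where a whole thing is asked for, a point or a joint stands for the part that bears it (a point fixed in the world has none). Each returns a list of dicts, best first, with "p" (0 to 1); they miss things now and then, are a little off and sometimes report something else, mostly with a low value. They report only what shows in the picture. A call takes as long as a camera call. They do not tell look-alikes from the thing itself.
- bot.outline_of(target, camera): "mask" (400x640 bool, what is visible of it) and "pixel" ([column, row] in pixels, amid what is visible of it).
The state is a dict: "time": time; "joint_positions": joint angles; "dq": joint speeds; "tau": joint torques, N m; "tool_pos": TCP position; "tcp_rot": TCP orientation; "contact_force": force on the tool from outside, world axes, zero at the start; "moment": the same for the moment, N m; "grip_width": finger opening in mm; "finger_force": force on a finger pad.
Only numpy, scipy, OpenCV 4.12 (cv2) and the standard library are available. Lean on these libraries where they do the work, as an engineer would, in place of code of your own. Each camera call takes 0.05 s, during which the arm holds its last target. There are 200 camera calls.

## Task

Pick up the beaked dosing jug by its handle with the two washing balls in it, turn it so that its spout faces the wide compartment of the washing machine's detergent drawer lying on the counter, and tip both balls out over the spout into that wide compartment while the jug is held above. Then stand the empty jug upright on the counter beside the drawer and let go.

Things in the scene. Friction and masses are not known exactly. Their poses are not given: they have to be found in the camera images.
- jug: White open jug, 80 mm high, 0.2-0.33 kg, upright; the only vessel with a spout. Origin: centre of underside; z up, x to the spout. Round, radius 37; in front a trough rising 52 deg to a 42 wide lip at x=88, z=80 (mm): dip about 75 deg to roll balls out. Behind, a D handle 14 thick (y): level top bar x -35 to -97, z 64 to 80, upright x -83 to -97. Grip the bar from above at x=-65.
- ball1: One of two hard blue washing balls, 24 mm in diameter, 15 g, lying loose on the jug's floor at the start. Origin: its centre.
- ball2: The other washing ball, the same as the first.
- drawer: Washer's detergent drawer, light grey, open on top, immovable, white front panel (195 x 68 mm high) on its -x side. Origin: centre of underside; z up. 160 mm (x) by 175 (y), walls 55 high, 5 thick, floor 5. A wall along x at y=-30 splits it: wide compartment (target; inside x -75 to 75, y -27.5 to 82.5, centre y=27) and narrow one (y -82.5 to -32.5).
Things that resemble listed ones, but are neither listed nor needed, are in the scene too. Leave any yellow look-alike of the jug alone.

How it is judged:
By the outcome, as a careful person would: the job done as asked, in the order asked, and still so for the second after the job is handed in, with the robot touching nothing.
It also fails if it takes over 54 s, if anything falls off the work surface, if the arm or the gripper's body presses on something with over 40 N, if the wrist force passes 120 N, or if a joint passes its speed limit or range.

## Working session

There is one attempt and no reset: what is moved stays moved. The work goes in short steps, Python scripts to look and compute and a shell command to move; the robot and the scene stay as the last step left them, time stands still between calls to the robot, and variables do not carry over. Pictures are saved under pics/ and viewed, at most 10 in all, crops included, and the job is handed in when it is done.

```bash
mkdir -p pics
python3 - <<'E'
from plant import bot
import cv2,numpy as np
for c in("top","side"):
    im=bot.capture(c); cv2.imwrite(f"pics/{c}0.png",im[:,:,::-1])
    m=bot.camera_model(c); print(c,{k:np.round(v,3).tolist() for k,v in m.items()})
    for t in("jug","ball1","drawer"):
        for d in bot.outline_of(t,c): 
            ys,xs=np.where(d["mask"]);print(c,t,round(d["p"],2),np.round(d["pixel"]),xs.min(),xs.max(),ys.min(),ys.max(),len(xs))
E
```

```text
top {'fx': 477.363, 'fy': 477.363, 'cx': 317.91, 'cy': 198.293, 'dist_coeffs': [-0.02, 0.0, 0.0, 0.0, 0.0], 'position': [363.859, 5.799, 933.139], 'orientation': [-3.012, -0.0, -1.593]}
top jug 0.71 [473. 256.] 419 519 219 288 3135
top jug 0.61 [419. 150.] 364 459 123 188 2467
top ball1 0.57 [401. 159.] 396 407 152 163 110
top ball1 0.51 [411. 169.] 404 413 164 172 64
top drawer 0.95 [230. 154.] 170 295 93 216 9125
side {'fx': 361.748, 'fy': 361.748, 'cx': 325.099, 'cy': 199.028, 'dist_coeffs': [-0.072, 0.0, 0.0, 0.0, 0.0], 'position': [307.432, -569.251, 460.464], 'orientation': [-2.178, 0.007, -0.35]}
side jug 0.91 [384. 245.] 338 438 208 280 4074
side jug 0.7 [297. 323.] 257 326 256 369 5068
side drawer 0.55 [323. 162.] 273 376 132 200 4551
```

View pics/top0.png

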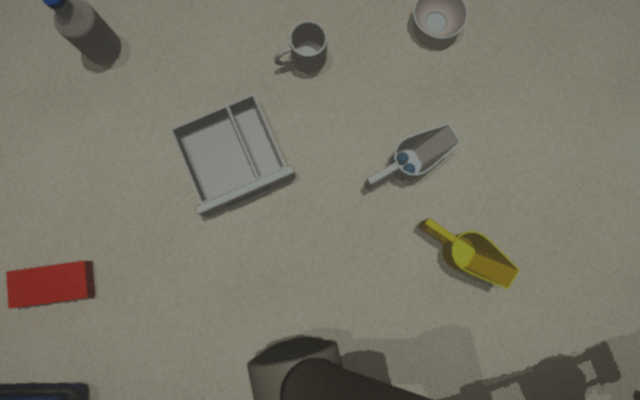

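View pics/side0.png

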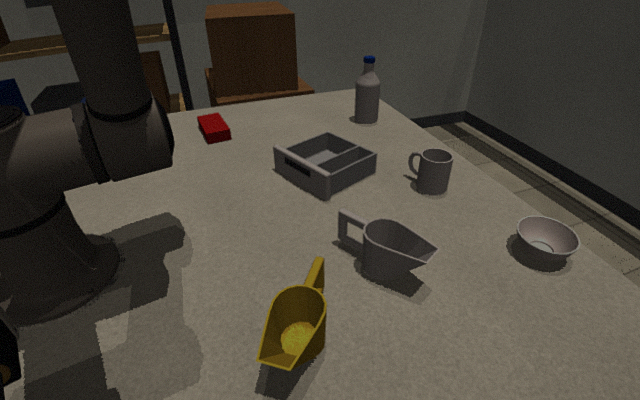

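The top view shows the white jug with both balls at (408,160), its spout to upper right (455,130) and its handle end at (370,183). The drawer is at (230,154) with its front panel at the bottom, the wide compartment left of the divider. The yellow look-alike is at (470,250). I'll fit both poses to the silhouettes.

```bash
cat > h.py <<'E'
from plant import bot
import cv2,numpy as np
from scipy.spatial.transform import Rotation as R
from scipy.optimize import minimize
def proj(c,P):
    m=bot.camera_model(c); Rw=R.from_euler('xyz',m["orientation"]).as_matrix().T
    K=np.array([[m["fx"],0,m["cx"]],[0,m["fy"],m["cy"]],[0,0,1.]])
    return cv2.projectPoints(np.asarray(P,float),cv2.Rodrigues(Rw)[0],-Rw@np.array(m["position"],float),K,np.array(m["dist_coeffs"],float))[0].reshape(-1,2)
def box(x0,x1,y0,y1,z0,z1): return np.array([[x,y,z] for x in(x0,x1) for y in(y0,y1) for z in(z0,z1)],float)
a=np.linspace(0,2*np.pi,24)
JUG=[np.array([[37*np.cos(t),37*np.sin(t),z] for t in a for z in(0,80)]+[[88,21,80],[88,-21,80]]),box(-97,-35,-7,7,64,80),box(-97,-83,-7,7,20,80)]
DR=[box(-80,80,-87.5,87.5,0,55),box(-90,-80,-97.5,97.5,0,68)]
def sil(c,parts,T):
    x,y,z,th=T; M=R.from_euler('z',th).as_matrix(); im=np.zeros((1600,2560),np.uint8)
    for p in parts:
        q=proj(c,p@M.T+[x,y,z]); cv2.fillConvexPoly(im,cv2.convexHull(np.round(q*4+1.5).astype(np.int32)),255)
    return cv2.resize(im,(640,400),interpolation=cv2.INTER_AREA)/255.
def fit(parts,masks,T0):
    def f(p):
        s=0
        for c,m in masks.items():
            q=sil(c,parts,(p[0]*100,p[1]*100,0,p[2])); s+=1-np.minimum(q,m).sum()/np.maximum(q,m).sum()
        return s
    p0=[T0[0]/100,T0[1]/100,T0[2]]
    r=minimize(f,p0,method='Nelder-Mead',options=dict(initial_simplex=[p0]+[list(np.add(p0,d)) for d in((.2,0,0),(0,.2,0),(0,0,.3))],xatol=.002,fatol=1e-4))
    return r.x*[100,100,1],r.fun
E
python3 - <<'E'
from h import *
M={}
for c in("top","side"):
    bot.capture(c)
    J=bot.outline_of("jug",c); D=bot.outline_of("drawer",c)
    g=(419,150) if c=="top" else(384,245)
    j=[d for d in J if np.hypot(*(np.array(d["pixel"])-g))<25]
    M.setdefault("j",{}).update({c:j[0]["mask"]} if j else {})
    M.setdefault("d",{})[c]=D[0]["mask"]
    # overlay store
for c in M["j"]: M["j"][c]=M["j"][c].astype(float)
jt=fit(JUG,M["j"],(430,-180,-.7)); dt=fit(DR,M["d"],(450,170,.3))
print(jt,dt, M["j"].keys())
for k,P,T0 in(("j",JUG,jt[0]),("d",DR,dt[0])):
    for c in M[k]: print(k,c,fit(P,{c:M[k][c].astype(float)},T0))
outs=[]
for c in("top","side"):
    im=cv2.imread(f"pics/{c}0.png")
    for P,T in((JUG,jt[0]),(DR,dt[0])):
        s=(sil(c,P,(T[0],T[1],0,T[2]))>.5).astype(np.uint8)
        cv2.drawContours(im,cv2.findContours(s,0,1)[0],-1,(0,255,0),1)
    outs.append(cv2.resize(im[80:230,150:480] if c=="top" else im[120:300,250:460][:,:],None,fx=2,fy=2))
w=max(o.shape[1] for o in outs)
cv2.imwrite("pics/ov.png",cv2.resize(np.vstack([cv2.copyMakeBorder(o,0,0,0,w-o.shape[1],0) for o in outs]),None,fx=.85,fy=.85))
E
```

```text
(array([ 551.45297509, -174.86802155,   -1.06678668]), np.float64(0.2875789627238803)) (array([573.96265683, 162.65961989,  -1.17221152]), np.float64(0.15130666272076554)) dict_keys(['top', 'side'])
j top (array([ 550.5398163 , -174.18440611,   -1.06400245]), np.float64(0.1377951501228335))
j side (array([ 554.0403255 , -173.51122673,   -1.09504295]), np.float64(0.1319794496697535))
d top (array([572.42234073, 163.03038314,  -1.17126049]), np.float64(0.04173654170305319))
d side (array([578.62490215, 157.47887765,  -1.16863766]), np.float64(0.0623385982335376))
```

View pics/ov.png

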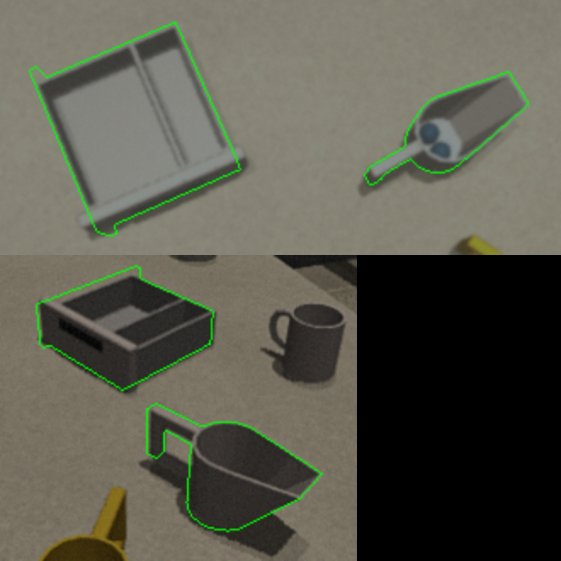

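The jug fit is good, but the drawer yaw settled 90° off. I'll refit it from the correct side and work out the pre-grasp shift.

```bash
cat >> h.py <<'E'
def go(p,rot,o=None):
    "total shift (tool axes) and rotation vector from current to target"
    o=o or bot.get_obs(); A=R.from_euler('xyz',o["tcp_rot"]); B=rot if isinstance(rot,R) else R.from_euler('xyz',rot)
    return np.round(A.inv().apply(np.array(p)-o["tool_pos"]),1),np.round((A.inv()*B).as_rotvec(),3)
def st():
    o=bot.get_obs()
    import json; open("log.jsonl","a").write(json.dumps([list(map(float,o[k])) for k in("joint_positions","tool_pos","tcp_rot")])+"\n")
    print(round(o["time"],2),"q",np.round(o["joint_positions"],3),"p",np.round(o["tool_pos"],1),"r",np.round(o["tcp_rot"],3),"F",np.round(o["contact_force"],1),"w",round(float(o["grip_width"]),1),"ff",np.round(o["finger_force"],1)); return o
E
python3 - <<'E'
from h import *
M={}
for c in("top","side"):
    bot.capture(c); M[c]=bot.outline_of("drawer",c)[0]["mask"].astype(float)
print(fit(DR,M,(573,161,.4)),fit(DR,{"top":M["top"]},(573,161,.4)))
st()
th=-1.075
for yaw in(th,th+np.pi): # tool x along +-jug x
    print(go([551.8-65*np.cos(th),-174.3-65*np.sin(th),140],[np.pi,0,yaw]))
E
```

```text
(array([5.77316276e+02, 1.69555515e+02, 3.92705467e-01]), np.float64(0.08233226743104827)) (array([5.75267003e+02, 1.70461173e+02, 3.96793880e-01]), np.float64(0.03607638932445845))
0.9 q [-1.375  0.342  1.524 -0.     1.275 -0.146] p [ 176.  -494.6  197.1] r [3.141 0.    0.342] F [ 0.6  0.4 -0.2] w 91.7 ff 0.0
(array([ 451.5, -240.1,   57. ]), array([ 0.   , -0.   ,  1.417]))
(array([ 451.5, -240.1,   57. ]), array([ 0.   ,  0.   , -1.725]))
```

```bash
python3 -m jog '[[38,-20,0,0,0,0],[38,-20,0,0,0,0],[38,-20,0,0,0,0],[38,-20,0,0,0,0],[38,-20,0,0,0,0],[38,-20,0,0,0,0],[38,-20,0,0,0,0],[38,-20,0,0,0,0],[38,-20,0,0,0,0],[38,-20,0,0,0,0],[38,-20,0,0,0,0],[33.5,-20,0,0,0,0]]'; python3 -c "
from h import *
st()"
python3 -m jog '[[0,0,4,0,0,-0.145],[0,0,4,0,0,-0.145],[0,0,4,0,0,-0.145],[0,0,4,0,0,-0.145],[0,0,4,0,0,-0.145],[0,0,4,0,0,-0.145],[0,0,4,0,0,-0.145],[0,0,4,0,0,-0.145],[0,0,4,0,0,-0.145],[0,0,4,0,0,-0.145],[0,0,4,0,0,-0.145],[0,0,4,0,0,-0.13]]'
python3 - <<'E'
from h import *
st()
th=-1.075
print(go([551.8-65*np.cos(th),-174.3-65*np.sin(th),53],[np.pi,0,th+np.pi]))
im=bot.capture("side"); M={}
for c in("top","side"):
    if c=="top": bot.capture(c)
    j=[(d["pixel"],d["p"]) for d in bot.outline_of("jug",c)];print(c,j)
cv2.imwrite("pics/pre.png",cv2.resize(im[120:320,230:480,::-1],None,fx=3,fy=3))
E
```

```text
time: 2.1
tool_pos: [522.2, -115.5, 197.1]
tcp_rot: [3.141, -0.0, 0.342]
contact_force: [0.2, -0.8, -0.7]
grip_width: 91.6
finger_force: 0.0
2.1 q [-0.361  0.36   1.498 -0.     1.284  0.868] p [ 522.2 -115.5  197.1] r [ 3.141 -0.     0.342] F [ 0.2 -0.8 -0.7] w 91.6 ff 0.0
time: 3.3
tool_pos: [520.9, -117.2, 148.8]
tcp_rot: [-3.142, 0.0, 2.073]
contact_force: [-0.4, 0.5, 0.1]
grip_width: 91.7
finger_force: 0.0
3.3 q [-0.365  0.402  1.574 -0.     1.166 -0.867] p [ 520.9 -117.2  148.8] r [-3.142  0.     2.073] F [-0.4  0.5  0.1] w 91.7 ff 0.0
(array([ 0.1, -0. , 95.8]), array([-0.   ,  0.   ,  0.006]))
top [([501.6, 272.2], 0.77), ([383.5, 170.9], 0.38)]
side [([384.4, 245.4], 0.77), ([295.4, 321.6], 0.61)]
```

View pics/pre.png

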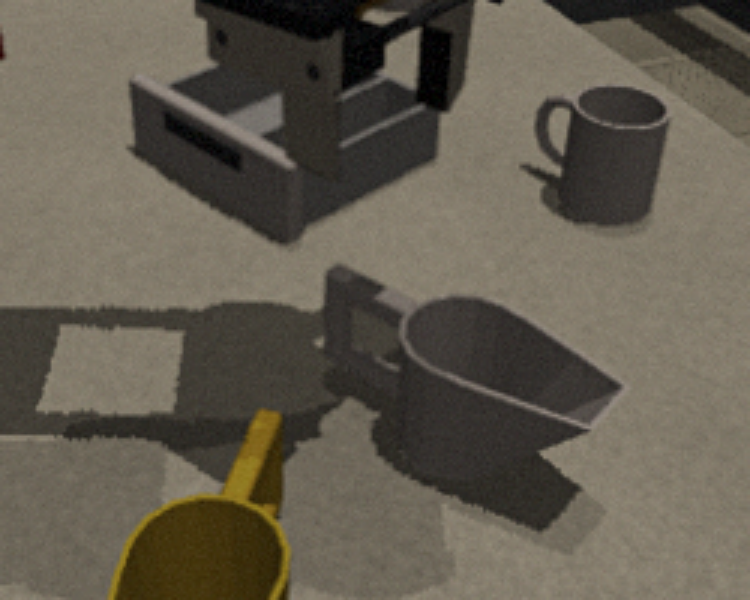

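The pre-grasp looks right: the fingers straddle the handle at about (340,270), and the yellow handle is clear. Descending and gripping.

```bash
python3 -m jog '[[0,0,14,0,0,0],[0,0,14,0,0,0],[0,0,14,0,0,0],[0,0,14,0,0,0],[0,0,14,0,0,0],[0,0,14,0,0,0],[0,0,12,0,0,0],[0,0,0,0,0,0]]'
python3 -m jog '[[0,0,0,0,0,0],[0,0,0,0,0,0],[0,0,0,0,0,0],[0,0,0,0,0,0],[0,0,0,0,0,0],[0,0,0,0,0,0],[0,0,0,0,0,0],[0,0,0,0,0,0],[0,0,0,0,0,0],[0,0,0,0,0,0]]' 0
python3 -m jog '[[0,0,-10,0,0,0],[0,0,-20,0,0,0],[0,0,-30,0,0,0],[0,0,-30,0,0,0],[0,0,-30,0,0,0],[0,0,-30,0,0,0],[0,0,-20,0,0,0],[0,0,0,0,0,0]]'
python3 - <<'E'
from h import *
o=st()
print(bot.get_obs()["moment"])
E
```

```text
time: 4.3
tool_pos: [520.0, -116.9, 51.7]
tcp_rot: [-3.14, -0.002, 2.065]
contact_force: [-0.1, 0.4, 0.3]
grip_width: 91.7
finger_force: 0.0
time: 5.3
tool_pos: [520.9, -117.2, 53.0]
tcp_rot: [-3.141, 0.0, 2.067]
contact_force: [0.3, 0.3, 1.3]
grip_width: 16.3
finger_force: 0.0
time: 6.1
tool_pos: [522.4, -117.7, 226.9]
tcp_rot: [3.137, 0.005, 2.067]
contact_force: [0.5, -0.1, 0.1]
grip_width: 0.1
finger_force: 0.0
6.1 q [-0.365  0.335  1.45  -0.     1.349 -0.861] p [ 522.4 -117.7  226.9] r [3.137 0.005 2.067] F [ 0.5 -0.1  0.1] w 0.1 ff 0.0
[-0.0126829  -0.14174084 -0.01933633]
```

The fingers were still closing (16.3 mm) when I lifted, so the jug was not caught. I'll open and look again.

```bash
python3 -m jog '[[0,0,0,0,0,0],[0,0,0,0,0,0],[0,0,0,0,0,0],[0,0,0,0,0,0],[0,0,0,0,0,0],[0,0,0,0,0,0],[0,0,0,0,0,0],[0,0,0,0,0,0]]' 70
python3 - <<'E'
from h import *
JUG.append(box(-97,-30,-7,7,20,34))
ims={}
for c in("side","top"):
    ims[c]=bot.capture(c); D=bot.outline_of("jug",c)
    for d in D: print(c,d["p"],d["pixel"],d["mask"].sum())
    if c=="side":
        j=[d for d in D if np.hypot(*(np.array(d["pixel"])-(384,245)))<30]
        m=j[0]["mask"].astype(float)
        for P in (JUG[:3],JUG): print(fit(P,{c:m},(551,-174,-1.07)))
    else: 
        print([(d["p"],d["pixel"]) for d in bot.outline_of("ball1",c)])
cv2.imwrite("pics/re.png",np.vstack([cv2.resize(ims[c][y:y+130,x:x+200,::-1],None,fx=2.2,fy=2.2) for c,x,y in(("side",300,170),("top",340,90))]))
E
```

```text
time: 6.9
tool_pos: [520.9, -117.2, 223.0]
tcp_rot: [-3.142, 0.0, 2.067]
contact_force: [0.5, -0.4, -0.5]
grip_width: 59.9
finger_force: 0.0
side 0.98 [295.9, 322.6] 4981
side 0.68 [384.5, 245.1] 4064
(array([ 555.22755853, -174.5361724 ,   -1.06134761]), np.float64(0.10272269318760707))
(array([ 555.28823962, -174.67985293,   -1.05264206]), np.float64(0.08442632222479574))
top 0.88 [394.2, 170.1] 319
[]
```

View pics/re.png

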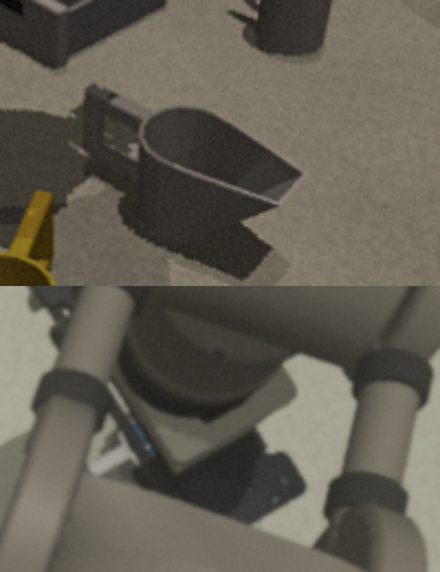

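The jug has not moved (side pixel 384,245, as before). Repeating the grasp, and checking the force before lifting.

```bash
python3 -m jog '[[0,0,25,0,0,0],[0,0,25,0,0,0],[0,0,25,0,0,0],[0,0,25,0,0,0],[0,0,25,0,0,0],[0,0,20,0,0,0],[0,0,15,0,0,0],[0,0,10,0,0,0],[0,0,0,0,0,0]]' 65
python3 -m jog '[[0,0,0,0,0,0],[0,0,0,0,0,0],[0,0,0,0,0,0],[0,0,0,0,0,0],[0,0,0,0,0,0],[0,0,0,0,0,0],[0,0,0,0,0,0],[0,0,0,0,0,0],[0,0,0,0,0,0],[0,0,0,0,0,0],[0,0,0,0,0,0]]' 0
```

```text
time: 8.05
tool_pos: [520.2, -116.9, 51.9]
tcp_rot: [-3.14, -0.002, 2.067]
contact_force: [0.5, -0.4, -1.1]
grip_width: 59.7
finger_force: 0.0
time: 9.15
tool_pos: [520.9, -117.2, 53.0]
tcp_rot: [-3.142, 0.0, 2.067]
contact_force: [0.7, 0.5, 0.8]
grip_width: 0.8
finger_force: 0.0
```

The fingers closed on nothing. I need to look at where they are relative to the handle.

Run:
```python
from h import *
im=bot.capture("side")
o=st()
q=proj("side",[o["tool_pos"],np.add(o["tool_pos"],[0,0,19])]);print(q)
print(proj("side",[[551.8-65*.475,-174.3+65*.88,z] for z in(53,72,80)]))
cv2.imwrite("pics/miss.png",cv2.resize(im[140:300,280:480,::-1],None,fx=3.5,fy=3.5))
```

```text
9.2 q [-0.365  0.517  1.688 -0.     0.937 -0.861] p [ 520.9 -117.2   53. ] r [-3.142  0.     2.067] F [-0.5  0.8 -0.4] w 0.7 ff 0.0
[[352.29723846 227.23319559]
 [352.69887136 218.7787088 ]]
[[352.2764549  227.19793387]
 [352.67767735 218.74365504]
 [352.85014376 215.09477578]]
```

View pics/miss.png

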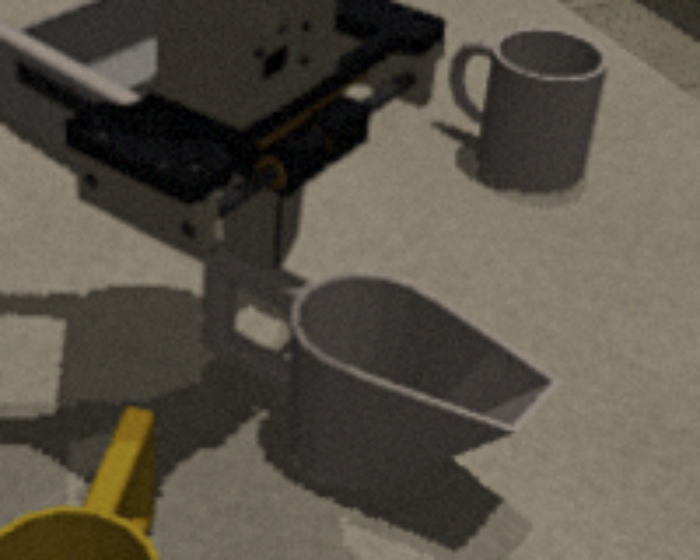

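Run:
```python
from h import *
im=cv2.imread("pics/miss.png"); top=bot.capture("top")
o=bot.get_obs(); A=R.from_euler('xyz',o["tcp_rot"])
def draw(P,col):
    q=(proj("side",P)-[280,140])*3.5
    for i in range(8):
        for j in range(i):
            if bin(i^j).count("1")==1: cv2.line(im,tuple(map(int,q[i])),tuple(map(int,q[j])),col,1)
draw(A.apply(box(-9.5,9.5,-19,19,-45,0))+o["tool_pos"],(0,0,255))
draw(A.apply(box(-37,37,-95,95,-100,-66))+o["tool_pos"],(255,0,0))
J=R.from_euler('z',-1.07)
draw(J.apply(JUG[1])+[552,-174.4,0],(0,255,0))
q=(proj("side",J.apply([[37*np.cos(t),37*np.sin(t),z] for z in(0,80) for t in a])+[552,-174.4,0])-[280,140])*3.5
for p in q: cv2.circle(im,tuple(map(int,p)),2,(0,255,0),-1)
t=cv2.resize(top[90:230,340:480,::-1],(560,560))
cv2.imwrite("pics/miss2.png",im)
```

```text
(no output)
```

View pics/miss2.png

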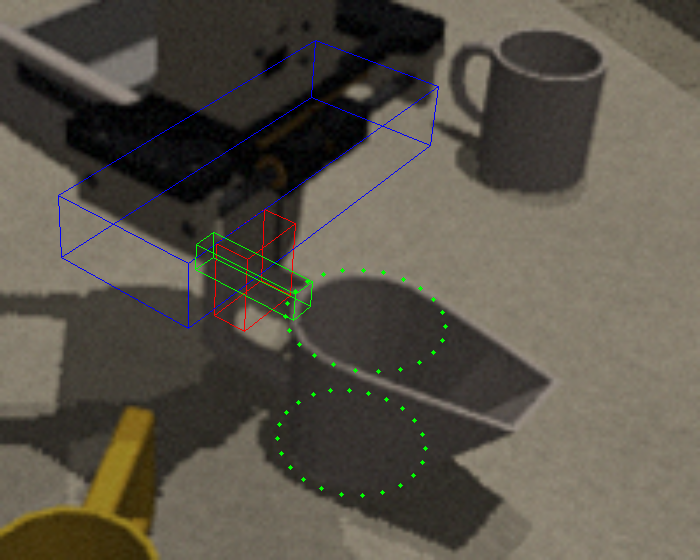

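Run:
```python
from h import *
A=R.from_euler('xyz',[np.pi,0,2.067]); p=np.array([520.9,-117.2,0])
print("pre tips side (crop px):")
for s in(46,65,-46,-65): print(s,((proj("side",A.apply([[9.5,s,0],[-9.5,s,0]])+p+[0,0,148.8])-[230,120])*3).round().tolist())
print("re top body corners crop:")
for z in(66,100,180): print(z,((proj("top",A.apply([[sx*37,sy*95,-z] for sx,sy in((1,1),(1,-1),(-1,-1),(-1,1))])+p+[0,0,223])-[340,90])*2.2+[0,286]).round().tolist())
print("bar",((proj("top",[[551.8-x*.478,-174.3+x*.878,80] for x in(35,97)])-[340,90])*2.2+[0,286]).round().tolist())
# numeric finger tip in top view? difference now vs before
print(bot.grip_point_offset)
```

```text
pre tips side (crop px):
46 [[409.0, 146.0], [437.0, 157.0]]
65 [[429.0, 134.0], [456.0, 145.0]]
-46 [[305.0, 213.0], [333.0, 227.0]]
-65 [[280.0, 229.0], [309.0, 243.0]]
re top body corners crop:
66 [[14.0, 306.0], [169.0, 564.0], [271.0, 505.0], [114.0, 251.0]]
100 [[18.0, 287.0], [181.0, 559.0], [288.0, 497.0], [123.0, 229.0]]
180 [[27.0, 234.0], [215.0, 544.0], [338.0, 473.0], [147.0, 168.0]]
bar [[127.0, 448.0], [62.0, 485.0]]
18.8
```

Compared with the projections, the real fingertips sit about 17 px too high in the side picture at matching columns. That puts them roughly 35 mm above the reported TCP, so the fingers closed just above the bar. I'll open and go 32 mm lower, which is safe on either reading because the gripper body stays above the bar, then close.

```bash
python3 -m jog '[[0,0,0,0,0,0],[0,0,0,0,0,0],[0,0,0,0,0,0],[0,0,0,0,0,0],[0,0,0,0,0,0],[0,0,0,0,0,0]]' 50
python3 -m jog '[[0,0,6,0,0,0],[0,0,6,0,0,0],[0,0,6,0,0,0],[0,0,6,0,0,0],[0,0,6,0,0,0],[0,0,2,0,0,0]]'
python3 -m jog '[[0,0,0,0,0,0],[0,0,0,0,0,0],[0,0,0,0,0,0],[0,0,0,0,0,0],[0,0,0,0,0,0],[0,0,0,0,0,0],[0,0,0,0,0,0]]' 0
```

```text
time: 9.85
tool_pos: [521.0, -117.2, 53.0]
tcp_rot: [-3.142, 0.0, 2.067]
contact_force: [0.2, -0.2, 0.7]
grip_width: 43.1
finger_force: 0.0
time: 10.45
tool_pos: [520.5, -117.0, 20.1]
tcp_rot: [-3.141, -0.001, 2.067]
contact_force: [0.9, -1.1, -0.7]
grip_width: 46.0
finger_force: 0.0
time: 11.15
tool_pos: [521.1, -117.2, 21.2]
tcp_rot: [3.141, 0.0, 2.067]
contact_force: [-0.2, 0.2, 2.0]
grip_width: 13.8
finger_force: 30.0
```

Gripped (13.8 mm, 30 N). Lifting gently and checking.

```bash
python3 -m jog '[[0,0,-4,0,0,0],[0,0,-8,0,0,0],[0,0,-14,0,0,0],[0,0,-18,0,0,0],[0,0,-20,0,0,0],[0,0,-20,0,0,0],[0,0,-20,0,0,0],[0,0,-18,0,0,0],[0,0,-14,0,0,0],[0,0,-9,0,0,0],[0,0,-5,0,0,0]]'
python3 -m jog '[[4,2.5,0,0,0,0],[9,5.5,0,0,0,0],[16,9.5,0,0,0,0],[22,13,0,0,0,0],[25,15,0,0,0,0],[26,15.5,0,0,0,0],[26,15.5,0,0,0,0],[26,15.5,0,0,0,0],[26,15.5,0,0,0,0],[26,15.5,0,0,0,0],[26,15.5,0,0,0,0],[26,15.5,0,0,0,0]]'
python3 -m jog '[[25,15,0,0,0,0.02],[20,12,0,0,0,0.02],[13,8,0,0,0,0.02],[8,4,0,0,0,0.02],[3,2,0,0,0,0.02],[0,0,0,0,0,0]]'
python3 - <<'E'
from h import *
st(); print(np.round(bot.get_obs()["moment"],2))
s=bot.capture("side");t=bot.capture("top")
for c in("side","top"): print(c,[(round(d["p"],2),d["pixel"],int(d["mask"].sum())) for d in bot.outline_of("jug",c)])
cv2.imwrite("pics/carry.png",np.vstack([cv2.resize(s[20:230,220:450,::-1],None,fx=1.6,fy=1.6),cv2.resize(t[30:240,130:360,::-1],None,fx=1.2,fy=1.2,dst=None).copy() if 0 else cv2.resize(t[50:210,130:360,::-1],None,fx=1.6,fy=1.6)]))
E
```

```text
time: 12.25
tool_pos: [520.9, -117.2, 171.8]
tcp_rot: [3.141, 0.001, 2.067]
contact_force: [-0.7, -0.1, -3.2]
grip_width: 13.9
finger_force: 30.0
time: 13.45
tool_pos: [532.6, 185.1, 170.0]
tcp_rot: [-3.14, -0.001, 2.067]
contact_force: [-0.2, 0.3, -4.0]
grip_width: 13.9
finger_force: 30.0
time: 14.05
tool_pos: [538.0, 263.8, 170.2]
tcp_rot: [-3.14, -0.0, 1.967]
contact_force: [0.0, 0.1, -3.1]
grip_width: 13.9
finger_force: 30.0
14.05 q [ 0.328  0.5    1.35   0.     1.293 -0.069] p [538.  263.8 170.2] r [-3.14  -0.     1.967] F [ 0.   0.1 -3.1] w 13.9 ff 30.0
[ 0.12 -0.07  0.04]
side [(0.82, [292.6, 320.7], 5179), (0.77, [315.6, 90.8], 1860)]
top [(0.95, [472.5, 252.6], 3138), (0.89, [202.6, 126.5], 3286)]
```

View pics/carry.png

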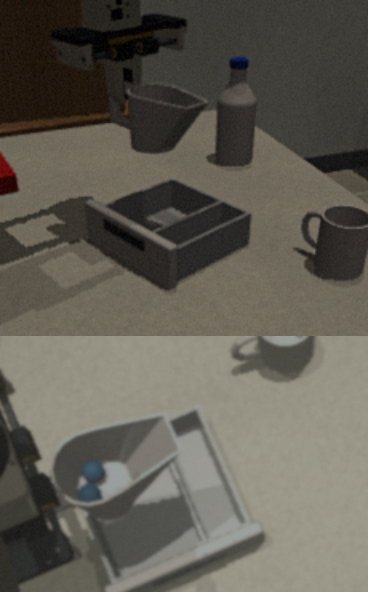

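The jug hangs level with both balls in it: jug at side (316,91) and top (203,127), over the wide compartment, spout toward −y. I'll measure its held pose to locate the true grip point, then test a first tilt.

```bash
cat >> h.py <<'E'
def fitheld(T0,use=("top","side")):
    "body only, dof x,y,z,yaw, then tilt about jug y; returns jug origin, yaw, tilt"
    M={}
    for c in use:
        bot.capture(c)
        Pj=proj(c,[T0[:3]])[0]
        D=[d for d in bot.outline_of("jug",c) if np.hypot(*(np.array(d["pixel"])-Pj))<80]
        if D: M[c]=D[0]["mask"].astype(float)
    def sl(c,p):
        Q=R.from_euler('ZY',[p[3],p[4]]).apply(JUG[0])+np.array(p[:3])*100
        im=np.zeros((1600,2560),np.uint8); cv2.fillConvexPoly(im,cv2.convexHull(np.round(proj(c,Q)*4+1.5).astype(np.int32)),255)
        return cv2.resize(im,(640,400),interpolation=cv2.INTER_AREA)/255.
    def f(p): return sum(1-np.minimum(s:=sl(c,p),M[c]).sum()/np.maximum(s,M[c]).sum() for c in M)
    p0=np.array(list(np.array(T0[:3])/100)+list(T0[3:]))
    r=minimize(f,p0,method='Nelder-Mead',options=dict(initial_simplex=np.vstack([p0,p0+np.diag([.2,.2,.2,.2,.2])]),xatol=.003,fatol=2e-4,maxiter=400))
    p=r.x; o=p[:3]*100; Q=R.from_euler('ZY',p[3:])
    print(list(M),"jug",o.round(1),"yaw,tilt",p[3:].round(3),"cost",round(r.fun,3),"grip",(Q.apply([-65,0,72])+o).round(1),"lip",(Q.apply([88,0,80])+o).round(1))
    t=bot.get_obs(); A=R.from_euler('xyz',t["tcp_rot"]); print("grip in tool",A.inv().apply(Q.apply([-65,0,72])+o-t["tool_pos"]).round(1),"world",(Q.apply([-65,0,72])+o-t["tool_pos"]).round(1),"lip in tool",A.inv().apply(Q.apply([88,0,80])+o-t["tool_pos"]).round(1))
E
python3 -c "
from h import *
fitheld((563,204,150,-1.177,0))"
python3 -m jog '[[0,0,0,0,0.04,0],[0,0,0,0,0.08,0],[0,0,0,0,0.08,0],[0,0,0,0,0.08,0],[0,0,0,0,0.04,0]]'
python3 -c "
from h import *
st();fitheld((563,204,150,-1.177,.3))"
```

```text
['top', 'side'] jug [565.5 201.7 148.5] yaw,tilt [-1.224 -0.034] cost 0.296 grip [542.6 265.1 218.2] lip [594.4 121.5 231.5]
grip in tool [  0.7   4.5 -47.2] world [ 3.8  2.4 47.2] lip in tool [-151.7   -3.   -60.4]
time: 14.95
tool_pos: [539.3, 261.8, 170.9]
tcp_rot: [3.141, -0.322, 1.965]
contact_force: [-0.2, 0.6, -2.5]
grip_width: 13.5
finger_force: 30.0
14.95 q [ 0.142  0.52   1.364  0.319  1.351 -0.337] p [539.3 261.8 170.9] r [ 3.141 -0.322  1.965] F [-0.2  0.6 -2.5] w 13.5 ff 30.0
['top', 'side'] jug [560.  214.7 133.7] yaw,tilt [-1.198  0.37 ] cost 0.917 grip [547.4 246.9 224.4] lip [600.4 111.3 176.6]
grip in tool [ -0.2   1.8 -56.3] world [  8.5 -15.8  53.4] lip in tool [-153.4   -1.5  -56.5]
```

j4 moves in its free direction, so this tilt works. The lip is constant at about (−153, 0, −57) in tool axes, so the real fingertips sit about 30 mm short of the reported TCP. Working out the tilt path with the lip over the wide compartment.

```bash
cat >> h.py <<'E'
LIP=np.array([-153,-1,-57.])
def tiltA(t,yaw): return R.from_euler('xyz',[np.pi,0,yaw])*R.from_euler('y',t)
def path(lip1,t1,n,yaw):
    o=bot.get_obs();A0=R.from_euler('xyz',o["tcp_rot"]);l0=A0.apply(LIP)+o["tool_pos"]
    t0=np.arcsin(np.clip(-(A0.as_matrix()@[1,0,0])[2],-1,1))
    y0=tiltA(0,yaw); print("lip now",l0.round(1),"tilt",t0.round(3))
    A=A0;p=np.array(o["tool_pos"])
    for i in range(1,n+1):
        s=i/n; t=t0+(t1-t0)*s; B=tiltA(t,yaw); q=l0+(np.array(lip1)-l0)*s-B.apply(LIP)
        print(A.inv().apply(q-p).round(1).tolist(),(A.inv()*B).as_rotvec().round(3).tolist()); A,p=B,q
    print("end tcp",p.round(1))
E
python3 -c "
from h import *
path((558,214,105),.85,12,1.967)"
```

```text
lip now [600.8 111.7 177.2] tilt -0.319
[-44.2, -0.1, 79.1] [-0.0, -0.54, -0.001]
[15.1, -0.0, -11.3] [-0.0, 0.097, -0.0]
[14.7, -0.0, -10.3] [0.0, 0.097, 0.0]
[14.2, -0.0, -9.4] [0.0, 0.097, -0.0]
[13.6, -0.0, -8.5] [0.0, 0.097, 0.0]
[12.9, -0.0, -7.7] [0.0, 0.097, -0.0]
[12.2, -0.0, -6.9] [0.0, 0.097, -0.0]
[11.3, -0.0, -6.2] [-0.0, 0.097, 0.0]
[10.4, -0.0, -5.7] [0.0, 0.097, 0.0]
[9.5, -0.0, -5.2] [0.0, 0.097, 0.0]
[8.5, -0.0, -4.7] [0.0, 0.097, 0.0]
[7.4, -0.0, -4.4] [0.0, 0.097, 0.0]
end tcp [503.4 347.  182.3]
```

```bash
sed -i 's/np.clip(-(A0/np.clip((A0/' h.py; python3 -c "
from h import *
path((558,214,105),.85,12,1.967)"
```

```text
lip now [600.8 111.7 177.2] tilt 0.319
[9.3, -0.1, 1.8] [0.0, 0.044, -0.001]
[8.9, -0.0, 2.1] [-0.0, 0.044, -0.0]
[8.5, -0.0, 2.4] [-0.0, 0.044, 0.0]
[8.1, -0.0, 2.6] [0.0, 0.044, 0.0]
[7.6, -0.0, 2.9] [0.0, 0.044, -0.0]
[7.2, -0.0, 3.1] [0.0, 0.044, 0.0]
[6.8, -0.0, 3.3] [-0.0, 0.044, 0.0]
[6.3, -0.0, 3.5] [0.0, 0.044, -0.0]
[5.8, -0.0, 3.6] [-0.0, 0.044, 0.0]
[5.4, -0.0, 3.8] [0.0, 0.044, -0.0]
[4.9, -0.0, 3.9] [0.0, 0.044, 0.0]
[4.4, -0.0, 4.0] [-0.0, 0.044, -0.0]
end tcp [503.4 347.  182.3]
```

```bash
python3 -m jog '[[9.3,0,1.8,0,0.044,0],[8.9,0,2.1,0,0.044,0],[8.5,0,2.4,0,0.044,0],[8.1,0,2.6,0,0.044,0],[7.6,0,2.9,0,0.044,0],[7.2,0,3.1,0,0.044,0],[6.8,0,3.3,0,0.044,0],[6.3,0,3.5,0,0.044,0],[5.8,0,3.6,0,0.044,0],[5.4,0,3.8,0,0.044,0],[4.9,0,3.9,0,0.044,0],[4.4,0,4,0,0.044,0]]'
python3 - <<'E'
from h import *
st(); path((555,221,80),1.2,12,1.967)
s=bot.capture("side");t=bot.capture("top")
print([(round(d["p"],2),d["pixel"]) for d in bot.outline_of("ball1","top")])
def mk(im,c,P):
    im=im[:,:,::-1].copy()
    for p in proj(c,P): cv2.circle(im,tuple(map(int,p.round())),2,(0,0,255),1)
    return im
o=bot.get_obs();A=R.from_euler('xyz',o["tcp_rot"]);P=A.apply([LIP+[0,21,0],LIP-[0,21,0]])+o["tool_pos"]
s=mk(s,"side",P);t=mk(t,"top",P)
cv2.imwrite("pics/tilt1.png",np.vstack([cv2.resize(s[20:220,220:430],None,fx=1.6,fy=1.6),cv2.resize(t[50:220,130:340],None,fx=1.6,fy=1.6)]))
E
```

```text
time: 16.35
tool_pos: [503.0, 348.4, 182.3]
tcp_rot: [3.14, -0.847, 1.969]
contact_force: [-0.1, -0.1, -2.4]
grip_width: 13.8
finger_force: 30.0
16.35 q [ 0.052  0.625  1.439  0.787  1.48  -0.589] p [503.  348.4 182.3] r [ 3.14  -0.847  1.969] F [-0.1 -0.1 -2.4] w 13.8 ff 30.0
lip now [557.9 215.3 105.4] tilt 0.847
[0.4, 0.2, -2.7] [-0.001, 0.029, 0.002]
[0.3, -0.0, -2.8] [0.0, 0.029, -0.0]
[0.3, -0.0, -2.8] [0.0, 0.029, -0.0]
[0.2, -0.0, -2.8] [-0.0, 0.029, 0.0]
[0.2, -0.0, -2.9] [-0.0, 0.029, -0.0]
[0.1, -0.0, -2.9] [0.0, 0.029, -0.0]
[0.1, -0.0, -3.0] [0.0, 0.029, 0.0]
[0.0, -0.0, -3.0] [0.0, 0.029, 0.0]
[-0.0, -0.0, -3.1] [0.0, 0.029, -0.0]
[-0.0, -0.0, -3.1] [-0.0, 0.029, 0.0]
[-0.1, -0.0, -3.2] [0.0, 0.029, -0.0]
[-0.1, -0.0, -3.2] [-0.0, 0.029, -0.0]
end tcp [514.  321.5 201.9]
[]
```

View pics/tilt1.png

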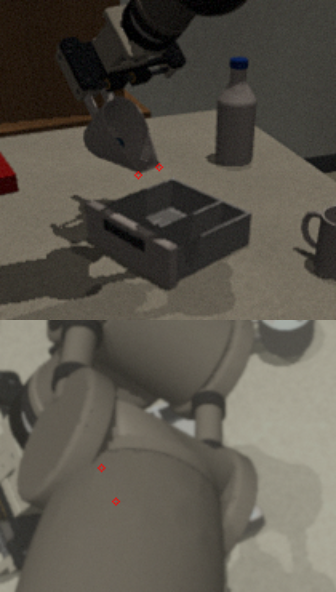

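Side view: jug tilted about 49°, a ball visible inside at crop (121,142), and the lip within about 5 mm of the prediction, above the wide compartment. Tilting on slowly.

```bash
python3 -m jog '[[0.4,0,-2.7,0,0.029,0],[0.3,0,-2.8,0,0.029,0],[0.3,0,-2.8,0,0.029,0],[0.2,0,-2.8,0,0.029,0],[0.2,0,-2.9,0,0.029,0],[0.1,0,-2.9,0,0.029,0],[0.1,0,-3,0,0.029,0],[0,0,-3,0,0.029,0],[0,0,-3.1,0,0.029,0],[0,0,-3.1,0,0.029,0],[-0.1,0,-3.2,0,0.029,0],[-0.1,0,-3.2,0,0.029,0]]'
python3 - <<'E'
from h import *
st(); path((555,221,78),1.45,12,1.967)
for c in("side","top"):
    bot.capture(c); print(c,[(round(d["p"],2),d["pixel"],int(d["mask"].sum())) for n in("ball1","jug") for d in bot.outline_of(n,c)])
E
```

```text
time: 17.7
tool_pos: [514.7, 320.6, 202.0]
tcp_rot: [3.141, -1.198, 1.967]
contact_force: [-0.4, -0.2, -3.4]
grip_width: 14.1
finger_force: 30.0
17.7 q [-0.086  0.771  1.417  0.986  1.713 -0.752] p [514.7 320.6 202. ] r [ 3.141 -1.198  1.967] F [-0.4 -0.2 -3.4] w 14.1 ff 30.0
lip now [555.8 219.8  80.3] tilt 1.198
[1.0, -0.0, -3.0] [0.0, 0.021, -0.0]
[1.0, -0.0, -3.0] [0.0, 0.021, 0.0]
[1.0, -0.0, -3.1] [0.0, 0.021, -0.0]
[1.0, -0.0, -3.1] [0.0, 0.021, 0.0]
[1.0, -0.0, -3.1] [0.0, 0.021, 0.0]
[1.0, -0.0, -3.1] [0.0, 0.021, 0.0]
[1.0, -0.0, -3.1] [-0.0, 0.021, -0.0]
[1.0, -0.0, -3.1] [0.0, 0.021, 0.0]
[1.0, -0.0, -3.1] [0.0, 0.021, -0.0]
[1.0, -0.0, -3.1] [0.0, 0.021, 0.0]
[1.0, -0.0, -3.1] [-0.0, 0.021, -0.0]
[1.0, -0.0, -3.1] [0.0, 0.021, 0.0]
end tcp [527.  290.6 223. ]
side [(0.9, [301.1, 109.5], 1479), (0.73, [295.8, 324.5], 5138)]
top [(0.82, [473.7, 255.0], 3218), (0.63, [132.1, 169.8], 1759)]
```

```bash
python3 -m jog '[[1,0,-3,0,0.021,0],[1,0,-3,0,0.021,0],[1,0,-3.1,0,0.021,0],[1,0,-3.1,0,0.021,0],[1,0,-3.1,0,0.021,0],[1,0,-3.1,0,0.021,0],[1,0,-3.1,0,0.021,0],[1,0,-3.1,0,0.021,0],[1,0,-3.1,0,0.021,0],[1,0,-3.1,0,0.021,0],[1,0,-3.1,0,0.021,0],[1,0,-3.1,0,0.021,0]]'
python3 -m jog '[[0,0,0,0,0,0],[0,0,0,0,0,0],[0,0,0,0,0,0],[0,0,0,0,0,0],[0,0,0,0,0,0]]'
python3 - <<'E'
from h import *
st(); bot.get_obs()
for c in("side","top"):
    im=bot.capture(c); print(c,[(n,round(d["p"],2),d["pixel"],int(d["mask"].sum())) for n in("ball1","jug") for d in bot.outline_of(n,c)])
    h=cv2.cvtColor(im,cv2.COLOR_RGB2HSV); m=((abs(h[:,:,0].astype(int)-108)<14)&(h[:,:,1]>90)).astype(np.uint8)
    n,_,s,ce=cv2.connectedComponentsWithStats(m); print([(ce[i].round().tolist(),int(s[i,4])) for i in range(1,n) if s[i,4]>6])
path((555,221,85),1.1,1,1.967)
E
```

```text
time: 19.2
tool_pos: [527.3, 290.5, 223.1]
tcp_rot: [3.141, -1.45, 1.968]
contact_force: [-0.4, 0.0, -2.5]
grip_width: 13.9
finger_force: 30.0
time: 19.7
tool_pos: [527.1, 290.9, 223.1]
tcp_rot: [3.139, -1.448, 1.969]
contact_force: [-0.2, 0.3, -2.6]
grip_width: 13.6
finger_force: 30.0
19.7 q [-0.158  0.887  1.371  1.103  1.902 -0.802] p [527.1 290.9 223.1] r [ 3.139 -1.448  1.969] F [-0.2  0.3 -2.6] w 13.6 ff 30.0
side [('jug', 0.95, [296.8, 322.1], 5156), ('jug', 0.63, [301.9, 108.5], 1332)]
[([370.0, 57.0], 33), ([302.0, 74.0], 9), ([7.0, 89.0], 277), ([309.0, 85.0], 7), ([119.0, 111.0], 1942), ([116.0, 149.0], 808)]
top [('jug', 0.92, [471.6, 255.6], 3130)]
[([51.0, 2.0], 66), ([36.0, 399.0], 8)]
lip now [555.3 220.9  78.1] tilt 1.448
[-21.7, -0.2, 48.1] [0.0, -0.348, 0.0]
end tcp [509.5 332.3 195.5]
```

Tilt is 83° and no ball is detected in the jug. Now I'll bring it upright, moving off to the drawer's +y side, and then look into the drawer.

```bash
python3 -c "
from h import *
path((531,278,190),0,20,1.967)"
```

```text
lip now [555.3 220.9  78.1] tilt 1.448
[1.4, -0.0, 13.3] [0.0, -0.072, 0.0]
[1.6, -0.0, 12.9] [0.0, -0.072, -0.0]
[1.7, -0.0, 12.4] [0.0, -0.072, 0.0]
[1.8, -0.0, 12.0] [-0.0, -0.072, -0.0]
[1.8, -0.0, 11.5] [-0.0, -0.072, 0.0]
[1.9, -0.0, 11.1] [0.0, -0.072, 0.0]
[1.9, -0.0, 10.6] [-0.0, -0.072, -0.0]
[1.8, -0.0, 10.1] [0.0, -0.072, -0.0]
[1.8, -0.0, 9.7] [-0.0, -0.072, 0.0]
[1.6, -0.0, 9.2] [0.0, -0.072, -0.0]
[1.5, -0.0, 8.8] [0.0, -0.072, -0.0]
[1.3, -0.0, 8.4] [0.0, -0.072, 0.0]
[1.1, -0.0, 7.9] [0.0, -0.072, 0.0]
[0.9, -0.0, 7.5] [0.0, -0.072, -0.0]
[0.6, -0.0, 7.1] [0.0, -0.072, 0.0]
[0.4, -0.0, 6.8] [-0.0, -0.072, 0.0]
[0.0, -0.0, 6.4] [0.0, -0.072, -0.0]
[-0.3, -0.0, 6.1] [-0.0, -0.072, 0.0]
[-0.6, -0.0, 5.8] [0.0, -0.072, -0.0]
[-1.0, -0.0, 5.6] [0.0, -0.072, -0.0]
end tcp [472.9 419.5 133. ]
```

```bash
python3 -m jog '[[1.4,0,13.3,0,-0.072,0],[1.6,0,12.9,0,-0.072,0],[1.7,0,12.4,0,-0.072,0],[1.8,0,12,0,-0.072,0],[1.8,0,11.5,0,-0.072,0],[1.9,0,11.1,0,-0.072,0],[1.9,0,10.6,0,-0.072,0],[1.8,0,10.1,0,-0.072,0],[1.8,0,9.7,0,-0.072,0],[1.6,0,9.2,0,-0.072,0]]'
python3 -m jog '[[1.5,0,8.8,0,-0.072,0],[1.3,0,8.4,0,-0.072,0],[1.1,0,7.9,0,-0.072,0],[0.9,0,7.5,0,-0.072,0],[0.6,0,7.1,0,-0.072,0],[0.4,0,6.8,0,-0.072,0],[0,0,6.4,0,-0.072,0],[-0.3,0,6.1,0,-0.072,0],[-0.6,0,5.8,0,-0.072,0],[-1,0,5.6,0,-0.072,0]]'
python3 - <<'E'
from h import *
st()
fitheld((497,359,105,-1.177,0))
for c in("side","top"):
    im=bot.capture(c); print(c,[(n,round(d["p"],2),np.round(d["pixel"]).tolist(),int(d["mask"].sum())) for n in("ball1","jug") for d in bot.outline_of(n,c)])
cv2.imwrite("pics/after_top.png",im[:,:,::-1])
D=R.from_euler('z',.394)
print(proj("top",D.apply([[0,27,17],[-75,-27.5,5],[-75,82.5,5],[75,82.5,5],[75,-27.5,5]])+[576,170,0]).round())
print(go([472.9,419.5,22],tiltA(0,1.967)))
E
```

```text
time: 21.0
tool_pos: [484.9, 390.8, 193.0]
tcp_rot: [-3.141, -0.726, 1.967]
contact_force: [-0.6, 0.8, -2.3]
grip_width: 13.5
finger_force: 30.0
time: 22.0
tool_pos: [472.2, 420.0, 133.2]
tcp_rot: [-3.14, -0.006, 1.966]
contact_force: [-0.6, -0.2, -3.6]
grip_width: 13.7
finger_force: 30.0
22.0 q [0.602 0.589 1.3   0.006 1.253 0.205] p [472.2 420.  133.2] r [-3.14  -0.006  1.966] F [-0.6 -0.2 -3.6] w 13.7 ff 30.0
['top', 'side'] jug [495.8 360.5 112.3] yaw,tilt [-1.16   0.005] cost 0.213 grip [470.  419.7 184.6] lip [531.2 279.4 191.8]
grip in tool [  0.8  -2.4 -51.5] world [-2.3 -0.6 51.5] lip in tool [-152.1   -0.2  -60.3]
side [('jug', 0.75, [297.0, 322.0], 5036), ('jug', 0.59, [275.0, 91.0], 1318)]
top [('ball1', 0.46, [244.0, 162.0], 110), ('ball1', 0.4, [229.0, 155.0], 8730), ('jug', 0.88, [106.0, 176.0], 3571), ('jug', 0.69, [472.0, 256.0], 3086)]
[[219. 159.]
 [260. 183.]
 [208. 205.]
 [180. 137.]
 [231. 116.]]
(array([ -0.6,  -0.6, 111.7]), array([ 0.   , -0.009, -0.001]))
```

```bash
python3 -c "
import cv2
i=cv2.imread('pics/after_top.png');cv2.imwrite('pics/at.png',cv2.resize(i[90:230,50:310],None,fx=3,fy=3,interpolation=cv2.INTER_CUBIC))"
```

```text
(no output)
```

View pics/at.png

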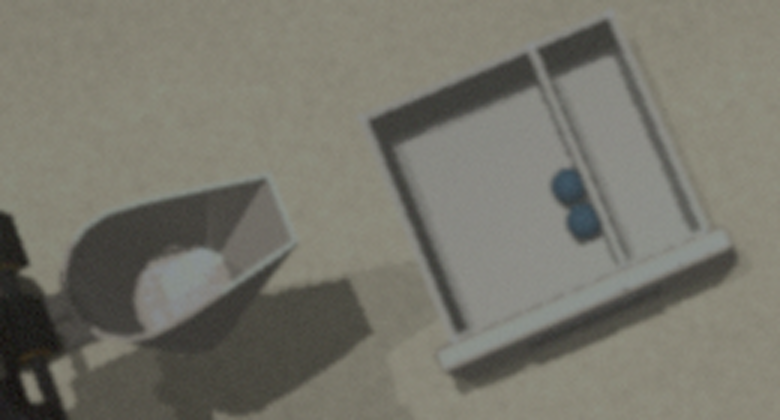

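Both balls lie in the wide compartment at crop (568,187) and (583,221), against the divider, and the jug is empty. Lowering the jug; it was gripped at a TCP reading of z ≈ 21.2.

```bash
python3 -m jog '[[0,0,6,0,0.003,0],[0,0,12,0,0.003,0],[0,0,16,0,0,0],[0,0,16,0,0,0],[0,0,16,0,0,0],[0,0,14,0,0,0],[0,0,11,0,0,0],[0,0,8,0,0,0],[0,0,5,0,0,0],[0,0,3,0,0,0],[0,0,0,0,0,0],[0,0,0,0,0,0]]'
python3 -m jog '[[0,0,1,0,0,0],[0,0,1,0,0,0],[0,0,1,0,0,0],[0,0,1,0,0,0],[0,0,0,0,0,0],[0,0,0,0,0,0]]'
```

```text
time: 23.7
tool_pos: [472.9, 421.5, 26.9]
tcp_rot: [3.141, -0.014, 1.967]
contact_force: [0.3, 0.1, -1.7]
grip_width: 13.3
finger_force: 30.0
time: 24.3
tool_pos: [472.6, 421.5, 22.6]
tcp_rot: [3.141, -0.014, 1.967]
contact_force: [-0.9, 0.8, -0.2]
grip_width: 14.1
finger_force: 30.0
```

```bash
python3 -m jog '[[0,0,0,0,-0.007,0],[0,0,0,0,-0.007,0],[0,0,0.7,0,0,0],[0,0,0.5,0,0,0],[0,0,0,0,0,0],[0,0,0,0,0,0]]'
python3 -m jog '[[0,0,0.5,0,0,0],[0,0,0,0,0,0],[0,0,0,0,0,0]]'
```

```text
time: 24.9
tool_pos: [472.6, 421.5, 21.3]
tcp_rot: [3.141, -0.0, 1.967]
contact_force: [-0.9, 0.5, 0.4]
grip_width: 13.8
finger_force: 30.0
time: 25.2
tool_pos: [472.6, 421.6, 21.2]
tcp_rot: [3.141, -0.0, 1.967]
contact_force: [-3.8, 0.7, 5.0]
grip_width: 13.6
finger_force: 30.0
```

The counter is carrying the jug (+5 N). Releasing, then rising straight up.

```bash
python3 -m jog '[[0,0,0,0,0,0],[0,0,0,0,0,0],[0,0,0,0,0,0],[0,0,0,0,0,0],[0,0,0,0,0,0],[0,0,0,0,0,0],[0,0,0,0,0,0],[0,0,0,0,0,0]]' 60
python3 -m jog '[[0,0,-8,0,0,0],[0,0,-15,0,0,0],[0,0,-20,0,0,0],[0,0,-25,0,0,0],[0,0,-25,0,0,0],[0,0,-25,0,0,0],[0,0,-20,0,0,0],[0,0,-15,0,0,0],[0,0,-8,0,0,0],[0,0,0,0,0,0],[0,0,0,0,0,0],[0,0,0,0,0,0]]'
python3 - <<'E'
from h import *
st(); fitheld((497,359,0,-1.177,0))
bot.capture("top");print([(n,round(d["p"],2),np.round(d["pixel"]).tolist()) for n in("ball1","jug") for d in bot.outline_of(n,"top")])
E
```

```text
time: 26.0
tool_pos: [472.5, 421.3, 20.7]
tcp_rot: [-3.142, 0.0, 1.967]
contact_force: [0.1, -0.7, 0.5]
grip_width: 55.4
finger_force: 0.0
time: 27.2
tool_pos: [472.1, 421.0, 180.6]
tcp_rot: [-3.14, 0.001, 1.967]
contact_force: [0.6, 0.9, 1.0]
grip_width: 54.9
finger_force: 0.0
27.2 q [ 0.607  0.556  1.225 -0.     1.363  0.211] p [472.1 421.  180.6] r [-3.140e+00  1.000e-03  1.967e+00] F [0.6 0.9 1. ] w 54.9 ff 0.0
['top', 'side'] jug [495.4 363.7   0.9] yaw,tilt [-1.174  0.006] cost 0.392 grip [470.4 423.3  73.3] lip [529.6 282.2  80.4]
grip in tool [  2.7  -0.9 107.7] world [  -2.     2.1 -107.7] lip in tool [-150.3   -0.7  100.7]
[('ball1', 0.6, [238.0, 151.0]), ('ball1', 0.6, [245.0, 165.0]), ('jug', 0.78, [130.0, 192.0]), ('jug', 0.74, [472.0, 255.0])]
```

The jug stands upright (tilt 0.006, z ≈ 0) beside the drawer, both balls are in the wide compartment, and the gripper is clear. Handing in.

```bash
python3 -c "
from plant import bot
print(bot.close_job())"
```

```text
the job is handed in; nothing more can be done
None
```

The job is handed in at about 27 s: both balls were tipped over the spout into the drawer's wide compartment, and the empty jug was released standing upright on the counter beside it, after two early grasp attempts closed above the handle without moving the jug.

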